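# Put the piping nozzles back in their rows by height

### The job

Two plain steel piping nozzles, a tall one and a short one, stand loose on the sheet of parchment on the pastry bench. Put each back in the white row tray that holds nozzles of its own height, standing upright with its mouth up in the middle of the empty circle.

Things in the scene. Friction and masses are not known exactly. Their poses are not given: they have to be found in the camera images.
- tall_nozzle: Loose plain round steel piping nozzle, the taller of two: 60 mm high, on its wide end on a parchment sheet lying flat on the bench, mouth up. Straight skirt 32 mm in diameter up to 22 mm (grip there), then a cone to a 12 mm mouth at the top. 15 to 45 g. Only its height tells it from the short one. Origin: centre of the underside; z up along its axis.
- short_nozzle: Loose plain round steel piping nozzle, the shorter of two: 38 mm high, on its wide end on a parchment sheet lying flat on the bench, mouth up. Straight skirt 32 mm in diameter up to 22 mm (grip there), then a cone to a 12 mm mouth at the top. 15 to 45 g. Only its height tells it from the tall one. Origin: centre of the underside; z up along its axis.
- tall_place (a point): Middle of the empty printed circle (grey, 50 mm across) in the tall row, on the tray floor 4 mm above the bench. Fixed white tray 200 x 80 mm, lip 3 mm above its floor; the circle lies 40 mm from its -x end. Two fixed nozzles 60 mm high, 32 wide, stand 65 and 125 mm from here along +x. x: along the row, y: across, z: up. The two trays lie side by side, in either order.
- short_place (a point): Middle of the empty printed circle (grey, 50 mm across) in the short row, on the tray floor 4 mm above the bench. Fixed white tray 200 x 80 mm, lip 3 mm above its floor; the circle lies 40 mm from its -x end. Two fixed nozzles 38 mm high, 32 wide, stand 65 and 125 mm from here along +x. x: along the row, y: across, z: up. The two trays lie side by side, in either order.

How it is judged:
At the end, for the whole second after the job is handed in: Each nozzle stands in the empty circle of the row of its own height: within 15 mm of the middle of the circle, underside within 6 mm of the height of the tray floor, mouth up within 0.17 rad (10 degrees) of upright, slower than 0.02 m/s (horizontal distance between tall_nozzle and tall_place below 0.015 m and z of tall_nozzle in the frame of tall_place between -0.006 and 0.006 m and angle between each of tall_nozzle, short_nozzle's own z axis and vertical below 0.17 rad and linear speed of each of tall_nozzle, short_nozzle below 0.02 m/s and horizontal distance between short_nozzle and short_place below 0.015 m and z of short_nozzle in the frame of short_place between -0.006 and 0.006 m); the robot touches nothing.
It also fails if it takes over 58 s, if anything falls off the work surface, if the arm or the gripper's body presses on something with over 40 N, if the wrist force passes 120 N, or if a joint passes its speed limit or range.

### The arm

A 6-joint arm with a two-finger parallel gripper is mounted at the origin on the work surface. World frame = base frame: x ahead of the robot, y to its left, z up, the work surface at z = 0. Lengths are in m, angles in rad, forces in N, time in s.
With the tool pointing down it reaches from about 0.35 to 0.975 m from the base axis. Payload 4.9 kg.
Tool frame: the origin (TCP) lies at the very end of the fingers, on their centre line; the grasp point (between the pads) lies 19 mm behind it (ctrl.grip_point_offset is the distance from the TCP to the grasp point, in m); z points along the fingers, y is the line along which they close (so a half turn about z gives the same grasp; the last joint's range is limited). The gripper opens to 85 mm and grips with 20 to 120 N. Pads are 22 mm wide; open, the fingers measure 114 mm over their backs; the gripper's body (76 mm by 85 mm) begins 54 mm behind the grasp point. The pads swing forward as they close: fully open they stand 13 mm farther back than shut.
Start: joints at [-1.367, 0.053, 1.613, -0, 1.476, -0.119], TCP at [0.198, -0.593, 0.231] pointing down, gripper open.
Joint ranges: [-3.01, 3.01], [-1.01, 2.22], [0.06, 2.58], [-1.02, 4.17], [0.09, 2.62], [-3.14, 3.14]. Speed limits (rad/s): [2.57, 2.57, 3.14, 3.14, 3.14, 3.14].

### API

Orientations are given as a rotation vector (axis times angle).
In Python, from station import ctrl gives the robot as it stands.
- The arm moves only by the tool send_rows, never from a script. Its argument "rows" is a list of rows, each a list of 3 entries, a list of its own where there are three numbers: the finger opening in cm, from 0 to 8.54, then the shift along the tool's x, y, z in cm, then the turn about the tool's z in degrees. A call has 1 to 10 rows; each row shifts and turns the commanded pose from where the row before left it, along the tool's axes as they then stand; what a row does not reach is not made up. A row lasts 1/8 s, in which the tool goes at most 62.5 mm and 10.7 degrees, less where a joint would pass 70% of its speed; a pose out of reach is approached as far as the arm can. A call with a gripper value outside its range is refused whole. The fingers move at their own pace and stop on an object; "newtons" is the grip in N (left out, the last holds). Time passes only in rows, so rows that do not move let the fingers close. It gives the time, the measured TCP pose, the force, the opening and the grip force at its end, in the units of the state.
- ctrl.get_obs(): the state, without advancing time (a new reading comes with each control period).
- ctrl.get_image(name): name is "side" or "top"; returns a dict with "frame" (400x640x3 uint8, red, green, blue), "range_z" (400x640 float32, m along the optical axis (not along the pixel's ray), 0 where there is no reading), "fx", "fy", "cx", "cy" (pixels), "cam_to_world" (4x4, takes a point from camera to world coordinates). Camera axes: x right, y down, z forward; pixel columns grow to the right and rows downward; lengths in m; the calibration is good to about 2 mm. A picture is of the moment at which its call begins.
- ctrl.finish_job(): hands the job in; it is judged then, once.
The state is a dict: "t": time; "q": joint angles; "dq": joint speeds; "effort": joint torques, N m; "tool_pos": TCP position; "tool_rot": TCP orientation; "contact_force": force on the tool from outside, world axes, zero at the start; "wrist_torque": the same for the moment, N m; "opening": finger opening in m; "grip_force": force on a finger pad.
Only numpy, scipy, OpenCV 4.12 (cv2) and the standard library are available. Lean on these libraries where they do the work, as an engineer would, in place of code of your own. Each camera call takes 0.05 s, during which the arm holds its last target. There are 200 camera calls.

## Working session

There is one attempt and no reset: what is moved stays moved. The work goes in short steps, Python scripts to look and compute and a tool call to move; the robot and the scene stay as the last step left them, time stands still between calls to the robot, and variables do not carry over. Pictures are saved under pics/ and viewed, at most 10 in all, crops included, and the job is handed in when it is done.

Besides the shell and the picture viewer there is one more tool, called after "Request:" in YAML: its name, and indented under it one key for each argument. send_rows: Moves the arm, as the interface text tells. Its arguments: {"type":"object","properties":{"rows":{"type":"array","items":{"type":"array"}},"newtons":{"type":"number"}},"required":["rows"]}

```bash
mkdir -p pics; cat > h.py <<'E'
import numpy as np,cv2
from station import ctrl
def world(im):
    z=im["range_z"];v,u=np.mgrid[:400,:640]
    p=np.stack([(u-im["cx"])/im["fx"]*z,(v-im["cy"])/im["fy"]*z,z,np.ones_like(z)],-1)
    w=p@np.array(im["cam_to_world"]).T
    w=w[...,:3];w[z<=0]=np.nan
    return w
E
python3 - <<'E'
from h import *
for n in("top","side"):
    im=ctrl.get_image(n);np.savez("pics/"+n,**im)
    cv2.imwrite(f"pics/{n}0.png",im["frame"][...,::-1])
    print(n,np.round(im["cam_to_world"],3).tolist(),im["fx"])
print(ctrl.get_obs())
E
```

```text
top [[0.005, -0.993, 0.12, 0.39], [-1.0, -0.007, -0.016, 0.007], [0.017, -0.119, -0.993, 1.204], [0.0, 0.0, 0.0, 1.0]] 518.179956562572
side [[0.964, -0.135, 0.229, 0.315], [-0.265, -0.463, 0.846, -0.817], [-0.008, -0.876, -0.482, 0.512], [0.0, 0.0, 0.0, 1.0]] 474.7856711795802
{'t': 0.1, 'q': array([-1.36697004e+00,  5.32775764e-02,  1.61416944e+00,  1.15210679e-05,
        1.47598533e+00, -1.18982631e-01]), 'dq': array([-0.00062199, -0.00216146, -0.00291191, -0.00300451,  0.00153815,
        0.0015584 ]), 'effort': array([ 1.03902956e-03, -3.94901133e+01, -3.71364856e+01,  1.97741974e-05,
        3.85912033e-03,  3.39347494e-06]), 'tool_pos': array([ 0.19816848, -0.59215635,  0.23018656]), 'tool_rot': array([-3.09894562e+00, -5.04571129e-01,  1.04493771e-04]), 'contact_force': array([-0.01568121,  0.41444428, -0.44143577]), 'wrist_torque': array([-0.00071882, -0.03668594, -0.01182656]), 'grip_force': 0.0, 'opening': 0.08534702690951523}
```

View pics/top0.png

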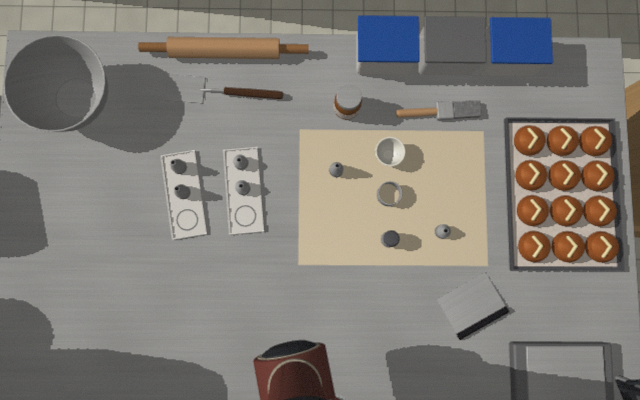

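View pics/side0.png

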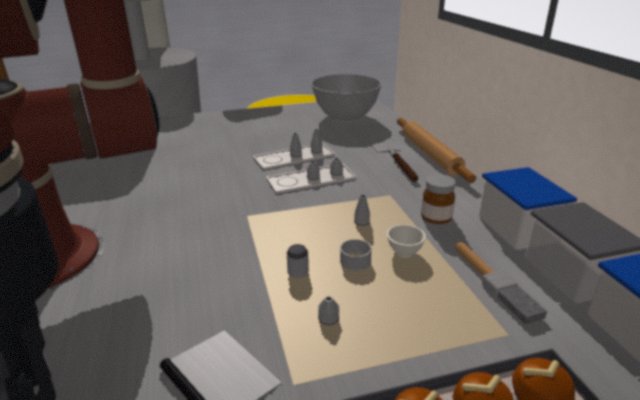

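The top view shows the tall nozzle at about (336,170), the short one at (443,231), and empty circles at (187,219) and (245,216). The side view shows the tall row is the left tray in the top view (+y), with the short tray next to it. A dark cylinder (390,239) and two cups stand between the nozzles.

```bash
cat > m.py <<'E'
from h import *
from scipy.optimize import least_squares
def ray(im,u,v,h):
    T=np.array(im["cam_to_world"]);d=T[:3,:3]@[(u-im["cx"])/im["fx"],(v-im["cy"])/im["fy"],1]
    return T[:3,3]+d*(h-T[2,3])/d[2]
def nozzle(ims,c,base=0.0,H=.06):
    """known profile (skirt r16 to 22 mm, cone to r6 at H): axis from surface points of both views"""
    P=[]
    for im in ims:
        w=world(im);m=(np.hypot(w[...,0]-c[0],w[...,1]-c[1])<.03)&(w[...,2]>base+.006)
        P.append(w[m])
    n=[len(p) for p in P];top=[np.round(p[:,2].max(),4) if len(p) else 0 for p in P]
    P=np.concatenate(P);z=P[:,2]-base
    P=P[z<H-.004];z=z[z<H-.004]
    r=np.where(z<.022,.016,.016-.010*(z-.022)/(H-.022))
    s=least_squares(lambda q:np.hypot(P[:,0]-q[0],P[:,1]-q[1])-r,c,loss="soft_l1",f_scale=.002)
    return np.round(s.x,4),n,top,round(float(np.sqrt(np.mean(s.fun**2)))*1e3,2)
E
python3 - <<'E'
from m import *
top=dict(np.load("pics/top.npz"));side=dict(np.load("pics/side.npz"))
for n,u,v,H,b in(("tall",336,170,.06,0),("short",443,231,.038,0),("T1",182,191,.06,.004),("T2",178,166,.06,.004),("S1",242,187,.038,.004),("S2",240,161,.038,.004)):
    c=ray(top,u,v,b+H*.7)[:2]
    print(n,c.round(3),nozzle([top,side],c,b,H),[nozzle([i],c,b,H)[0] for i in(top,side)])
g=cv2.cvtColor(top["frame"],cv2.COLOR_RGB2GRAY)
for n,u,v in(("Tp",187,219),("Sp",245,216)):
    s=g[v-17:v+18,u-17:u+18].astype(float)
    ref=cv2.GaussianBlur(s,(0,0),.5)
    mask=((s<np.median(s)-15)).astype(np.uint8)
    vv,uu=np.mgrid[:35,:35];d=np.hypot(uu-17,vv-17);k=(mask>0)&(d<14)&(d>7)
    A=np.c_[uu[k],vv[k],np.ones(k.sum())];sol=np.linalg.lstsq(A,uu[k]**2+vv[k]**2,rcond=None)[0]
    cu,cv_=sol[0]/2+u-17,sol[1]/2+v-17
    print(n,cu,cv_,k.sum(),np.sqrt(sol[2]+(sol[0]**2+sol[1]**2)/4),ray(top,cu,cv_,.004).round(4))
for u,v in((390,239),(390,194),(390,152),(348,100)):
    w=world(top)[v-14:v+15,u-14:u+15].reshape(-1,3);w=w[w[:,2]>.01]
    print(u,v,w.min(0).round(3),w.max(0).round(3))
cv2.imwrite("pics/crop.png",cv2.resize(top["frame"][130:270,150:470,::-1],None,fx=2.5,fy=2.5,interpolation=3))
E
```

```text
tall [ 0.605 -0.048] (array([ 0.6127, -0.0483]), [163, 349], [np.float64(0.063), np.float64(0.0631)], 1.55) [array([ 0.6133, -0.0499]), array([ 0.6123, -0.0477])]
short [ 0.468 -0.293] (array([ 0.4698, -0.295 ]), [176, 455], [np.float64(0.0403), np.float64(0.0403)], 1.55) [array([ 0.4699, -0.2964]), array([ 0.4697, -0.2946])]
T1 [0.554 0.299] (array([0.5577, 0.3075]), [182, 208], [np.float64(0.0682), np.float64(0.0652)], 2.12) [array([0.558 , 0.3066]), array([0.5573, 0.3084])]
T2 [0.611 0.31 ] (array([0.6165, 0.3178]), [181, 202], [np.float64(0.0677), np.float64(0.0656)], 1.79) [array([0.6172, 0.3171]), array([0.6158, 0.3184])]
S1 [0.566 0.167] (array([0.5681, 0.1683]), [168, 173], [np.float64(0.0492), np.float64(0.0434)], 1.78) [array([0.5685, 0.1676]), array([0.5677, 0.1689])]
S2 [0.626 0.173] (array([0.6281, 0.1743]), [172, 168], [np.float64(0.0489), np.float64(0.043)], 2.0) [array([0.6284, 0.1735]), array([0.6275, 0.1751])]
Tp 186.7781513554954 219.38869871731742 147 10.218268018261837 [0.4933 0.296  0.004 ]
Sp 244.89145618857953 215.48648753307043 144 10.192015523556348 [0.5032 0.162  0.004 ]
390 239 [ 0.433 -0.19   0.012] [ 0.469 -0.153  0.055]
390 194 [ 0.528 -0.2    0.01 ] [ 0.583 -0.144  0.035]
390 152 [ 0.618 -0.205  0.01 ] [ 0.683 -0.139  0.045]
348 100 [ 0.734 -0.105  0.01 ] [ 0.789 -0.043  0.09 ]
```

View pics/crop.png

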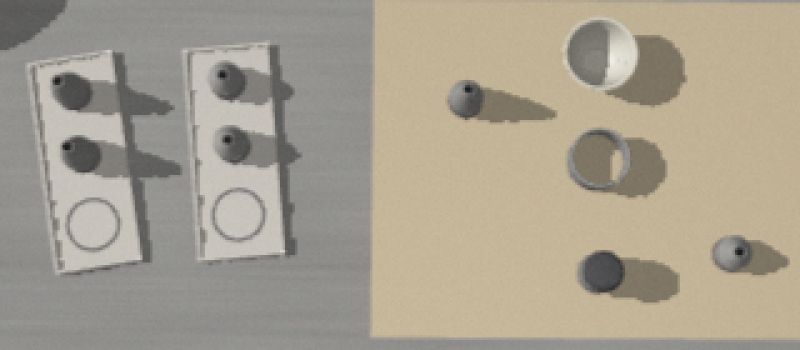

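The crop confirms both rows. Fixed nozzles at 65 mm spacing predict the circles within 1 mm of the ring fits: tall place (0.493,0.296), short place (0.503,0.162). The short nozzle is at (0.470,-0.295) and the tall at (0.613,-0.048). I'll square the tool and go above the short one.

Request:
send_rows:
  rows:
    - [8.5,[0,0,0],9.3]
    - [8.5,[0,0,0],9.2]
    - [8.5,[3.9,-4.25,0],0]
    - [8.5,[3.9,-4.25,0],0]
    - [8.5,[3.9,-4.25,0],0]
    - [8.5,[3.9,-4.25,0],0]
    - [8.5,[3.9,-4.25,0],0]
    - [8.5,[3.9,-4.25,0],0]
    - [8.5,[3.8,-4.3,0],0]
    - [6.5,[0,0,5],0]
  newtons: 25

```text
t: 1.35
tool_pos: [0.4749, -0.2937, 0.1856]
tool_rot: [3.136, 0.009, 0.013]
contact_force: [-0.2, -1.2, 0.1]
opening: 0.0696
grip_force: 0.0
```

Request:
send_rows:
  rows:
    - [6.0,[0,0,4.5],0]
    - [6.0,[0,0,4.5],0]
    - [6.0,[0,0,0],0]
    - [6.0,[0,0,0],0]
    - [6.0,[0,0,0],0]

```text
t: 1.98
tool_pos: [0.4717, -0.296, 0.0942]
tool_rot: [3.139, -0.0, 0.006]
contact_force: [-0.0, 0.3, -0.1]
opening: 0.06
grip_force: 0.0
```

Request:
send_rows:
  rows:
    - [6.0,[-0.2,-0.1,3],0]
    - [6.0,[0,0,3],0]
    - [6.0,[0,0,2],0]
    - [6.0,[0,0,1],0]
    - [6.0,[0,0,0],0]
    - [6.0,[0,0,0],0]
    - [2.5,[0,0,0],0]
    - [2.5,[0,0,0],0]
    - [2.5,[0,0,0],0]
    - [2.5,[0,0,0],0]

```text
t: 3.22
tool_pos: [0.4689, -0.2942, 0.0023]
tool_rot: [3.141, -0.0, 0.002]
contact_force: [-0.9, 0.3, 6.3]
opening: 0.0308
grip_force: 25.0
```

Request:
send_rows:
  rows:
    - [2.5,[0,0,0],0]
    - [2.5,[0,0,-2],0]
    - [2.5,[0,0,-4],0]
    - [2.5,[0,0,-5],0]
    - [2.5,[0,0,-3],0]
    - [2.5,[0,0,0],0]
    - [2.5,[0,0,0],0]

```text
t: 4.1
tool_pos: [0.4676, -0.2932, 0.1403]
tool_rot: [-3.141, 0.0, 0.002]
contact_force: [-0.1, -0.2, -0.3]
opening: 0.0308
grip_force: 24.9
```

```bash
python3 - <<'E'
from m import *
im=ctrl.get_image("side");o=ctrl.get_obs();print(o["tool_pos"],o["opening"],o["grip_force"],o["contact_force"])
cv2.imwrite("pics/s1.png",cv2.resize(im["frame"][100:350,200:500,::-1],None,fx=2,fy=2))
E
```

```text
[ 0.46729688 -0.2929131   0.13950688] 0.03130492541707911 24.888356580759137 [ 0.47706475 -0.05805955 -0.86376755]
```

View pics/s1.png

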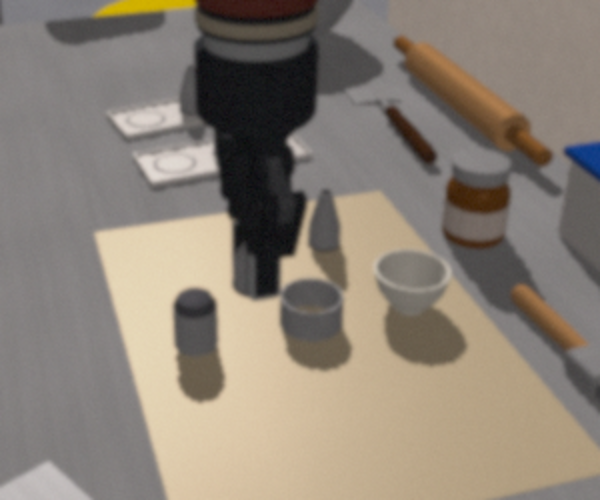

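Short nozzle is held upright, seen grey beside the finger at about (243,270); its bottom is level with the fingertips. Carrying it to the short tray.

Request:
send_rows:
  rows:
    - [2.5,[0.4,-5.7,0],0]
    - [2.5,[0.4,-5.7,0],0]
    - [2.5,[0.4,-5.7,0],0]
    - [2.5,[0.4,-5.7,0],0]
    - [2.5,[0.5,-5.7,0],0]
    - [2.5,[0.5,-5.7,0],0]
    - [2.5,[0.5,-5.7,0],0]
    - [2.5,[0.5,-5.6,0],0]
    - [2.5,[0,0,4],0]
    - [2.5,[0,0,2],0]

```text
t: 5.4
tool_pos: [0.5014, 0.1618, 0.077]
tool_rot: [3.14, 0.003, -0.011]
contact_force: [0.8, -0.3, -0.8]
opening: 0.0312
grip_force: 25.0
```

Request:
send_rows:
  rows:
    - [2.5,[0,0,0],0]
    - [2.5,[0,0,0],0]
    - [2.5,[0,0,0],0]

```text
t: 5.78
tool_pos: [0.5052, 0.1612, 0.0825]
tool_rot: [-3.141, 0.001, -0.003]
contact_force: [-0.2, -0.2, 0.6]
opening: 0.0309
grip_force: 25.0
```

```bash
python3 - <<'E'
from m import *
im=ctrl.get_image("side");o=ctrl.get_obs();t=o["tool_pos"];print(t,o["opening"],o["tool_rot"])
w=world(im);m=(np.hypot(w[...,0]-t[0],w[...,1]-t[1])<.05)&(w[...,2]>t[2]-.02)&(w[...,2]<t[2]+.02)
v,u=np.nonzero(m);print(u.min(),u.max(),v.min(),v.max())
for z in (-.015,-.01,-.005,0,.005,.01,.015):
    q=w[m&(abs(w[...,2]-t[2]-z)<.0025)]
    if len(q): print(z,len(q),(q[:,:2].min(0)-t[:2]).round(4),(q[:,:2].max(0)-t[:2]).round(4))
a,b=(u.min()+u.max())//2,(v.min()+v.max())//2
cv2.imwrite("pics/s2.png",cv2.resize(im["frame"][b-60:b+40,a-80:a+80,::-1],None,fx=5,fy=5,interpolation=3))
E
```

```text
[0.50517601 0.16119948 0.0825127 ] 0.03059870328483289 [-3.14119987e+00  8.33231368e-04 -3.14940073e-03]
280 294 141 155
0 16 [-0.0152 -0.0265] [ 0.0088 -0.0041]
0.005 22 [-0.0151 -0.0274] [ 0.0113 -0.0056]
0.01 27 [-0.0148 -0.0319] [ 0.0157 -0.0046]
0.015 35 [-0.0158 -0.0329] [0.0162 0.0018]
```

View pics/s2.png

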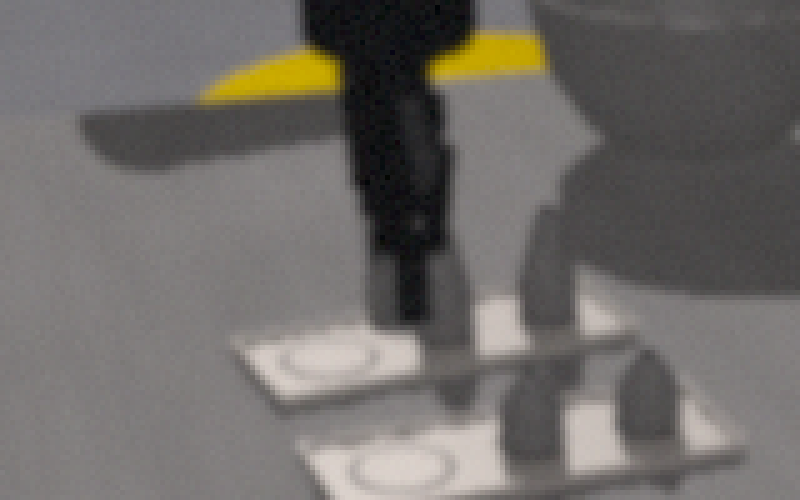

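The picture shows the short nozzle centred and level with the fingertips above the short tray. Lowering it.

Request:
send_rows:
  rows:
    - [2.5,[-0.2,-0.1,2.5],0]
    - [2.5,[0,0,2.5],0]
    - [2.5,[0,0,1.5],0]
    - [2.5,[0,0,0.7],0]
    - [2.5,[0,0,0.2],0]
    - [2.5,[0,0,0],0]
    - [2.5,[0,0,0],0]
    - [2.5,[0,0,0],0]

```text
t: 6.82
tool_pos: [0.5027, 0.1623, 0.0078]
tool_rot: [-3.141, 0.0, -0.001]
contact_force: [0.2, 0.3, -0.2]
opening: 0.0307
grip_force: 25.0
```

Request:
send_rows:
  rows:
    - [2.5,[0,0,0.1],0]
    - [2.5,[0,0,0],0]
    - [3.8,[0,0,0],0]
    - [4.6,[0,0,0],0]
    - [5.0,[0,0,0],0]
    - [5.0,[0,0,0],0]
    - [5.0,[0,0,-2],0]
    - [5.0,[0,0,-4],0]
    - [5.0,[0,0,-5],0]
    - [6.0,[0,0,-4],0]

```text
t: 8.07
tool_pos: [0.5027, 0.1623, 0.1585]
tool_rot: [-3.141, 0.0, -0.003]
contact_force: [0.3, -0.5, -0.3]
opening: 0.0601
grip_force: 0.0
```

Request:
send_rows:
  rows:
    - [6.0,[2.7,5.2,0],0]
    - [6.0,[2.7,5.2,0],0]
    - [6.0,[2.8,5.3,0],0]
    - [6.0,[2.8,5.3,0],0]
    - [6.0,[0,0,0],0]
    - [6.0,[0,0,0],0]
    - [6.0,[0,0,0],0]

```text
t: 8.95
tool_pos: [0.6118, -0.0465, 0.1561]
tool_rot: [-3.141, -0.002, 0.001]
contact_force: [-0.2, 0.2, -0.7]
opening: 0.0601
grip_force: 0.0
```

```bash
python3 - <<'E'
from m import *
a=ctrl.get_image("top");b=ctrl.get_image("side")
print(nozzle([a,b],[.503,.162],.004,.038),nozzle([b],[.613,-.048],0,.06))
print(ctrl.get_obs()["tool_pos"])
cv2.imwrite("pics/t2.png",cv2.resize(np.hstack([a["frame"][120:260,140:360],b["frame"][120:260,240:460]])[...,::-1],None,fx=1.8,fy=1.8))
E
```

```text
(array([0.5034, 0.1606]), [168, 182], [np.float64(0.0494), np.float64(0.0438)], 1.81) (array([ 0.6124, -0.0478]), [868], [np.float64(0.3405)], 1.17)
[ 0.61188711 -0.04651413  0.15632113]
```

View pics/t2.png

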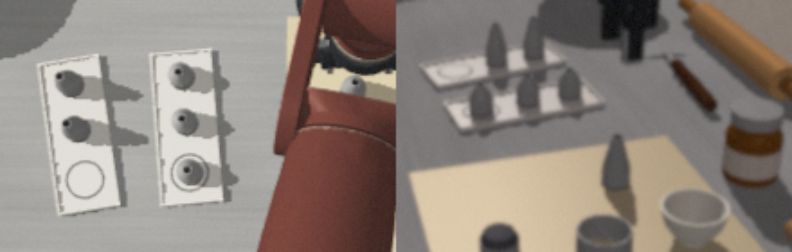

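The short nozzle stands in its circle, within 2 mm, at left-image (189,172). Picking up the tall one.

Request:
send_rows:
  rows:
    - [6.0,[0.1,0.1,4],0]
    - [6.0,[0,0,4],0]
    - [6.0,[0,0,4],0]
    - [6.0,[0,0,2.3],0]
    - [6.0,[0,0,0.9],0]
    - [6.0,[0,0,0],0]
    - [6.0,[0,0,0],0]
    - [2.5,[0,0,0],0]
    - [2.5,[0,0,0],0]
    - [2.5,[0,0,0],0]

```text
t: 10.3
tool_pos: [0.6142, -0.0489, 0.0056]
tool_rot: [3.141, -0.0, 0.003]
contact_force: [-0.3, 0.9, 5.5]
opening: 0.0309
grip_force: 25.0
```

Request:
send_rows:
  rows:
    - [2.5,[0,0,0],0]
    - [2.5,[0,0,0],0]

```text
t: 10.55
tool_pos: [0.6142, -0.0489, 0.0056]
tool_rot: [3.141, -0.0, 0.003]
contact_force: [-1.5, 0.8, 5.2]
opening: 0.031
grip_force: 25.0
```

Request:
send_rows:
  rows:
    - [2.5,[0,0,-2],0]
    - [2.5,[0,0,-5],0]
    - [2.5,[0,0,-5],0]
    - [2.5,[0,0,-3],0]
    - [2.5,[0,0,0],0]

```text
t: 11.18
tool_pos: [0.6155, -0.0492, 0.159]
tool_rot: [3.14, -0.0, 0.012]
contact_force: [0.3, 0.8, -0.4]
opening: 0.0312
grip_force: 24.9
```

Request:
send_rows:
  rows:
    - [2.5,[-2,-5.75,0],0]
    - [2.5,[-2,-5.75,0],0]
    - [2.5,[-2,-5.75,0],0]
    - [2.5,[-2,-5.75,0],0]
    - [2.5,[-2,-5.75,0],0]
    - [2.5,[-2,-5.75,0],0]
    - [2.5,[0,0,3],0]
    - [2.5,[0,0,3],0]
    - [2.5,[0,0,0],0]
    - [2.5,[0,0,0],0]

```text
t: 12.42
tool_pos: [0.4934, 0.2961, 0.0945]
tool_rot: [3.142, -0.001, -0.0]
contact_force: [0.1, -0.1, -1.0]
opening: 0.0306
grip_force: 25.0
```

Request:
send_rows:
  rows:
    - [2.5,[0,0,0],0]

```text
t: 12.55
tool_pos: [0.4944, 0.2964, 0.0959]
tool_rot: [-3.141, 0.001, -0.004]
contact_force: [0.7, 0.5, 0.3]
opening: 0.0308
grip_force: 25.0
```

```bash
python3 - <<'E'
from m import *
im=ctrl.get_image("side");o=ctrl.get_obs();t=o["tool_pos"];print(t,o["opening"],o["tool_rot"])
w=world(im);m=(np.hypot(w[...,0]-t[0],w[...,1]-t[1])<.04)&(abs(w[...,2]-t[2])<.02)
v,u=np.nonzero(m)
for z in (-.015,-.01,-.005,0,.005,.01,.015):
    q=w[m&(abs(w[...,2]-t[2]-z)<.0025)]
    if len(q): print(z,len(q),(q[:,:2].min(0)-t[:2]).round(4),(q[:,:2].max(0)-t[:2]).round(4))
a,b=(u.min()+u.max())//2,(v.min()+v.max())//2
cv2.imwrite("pics/s3.png",cv2.resize(im["frame"][b-60:b+60,a-80:a+80,::-1],None,fx=4,fy=4,interpolation=3))
E
```

```text
[0.49438897 0.29646076 0.09592553] 0.030664738711691304 [-3.14051924e+00  8.40541228e-04 -3.78531034e-03]
-0.01 1 [-0.0118 -0.0042] [-0.0118 -0.0042]
-0.005 14 [-0.0121 -0.0176] [ 0.013  -0.0069]
0 17 [-0.0177 -0.0226] [ 0.0079 -0.0037]
0.005 21 [-0.0179 -0.0278] [ 0.011  -0.0017]
0.01 27 [-0.0173 -0.031 ] [0.0106 0.0015]
0.015 29 [-0.0179 -0.0328] [ 0.0117 -0.0008]
```

View pics/s3.png

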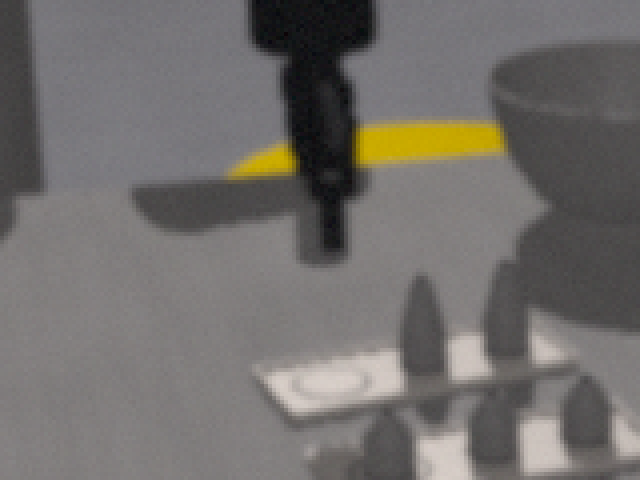

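The tall nozzle is held upright, about 2 mm towards -x of the tool; its bottom extends about 5 mm below the tips, as gripped. Lowering it.

Request:
send_rows:
  rows:
    - [2.5,[0.1,0,3],0]
    - [2.5,[0,0,3],0]
    - [2.5,[0,0,1.5],0]
    - [2.5,[0,0,0.7],0]
    - [2.5,[0,0,0.3],0]
    - [2.5,[0,0,0],0]
    - [2.5,[0,0,0],0]
    - [2.5,[0,0,0],0]

```text
t: 13.6
tool_pos: [0.4947, 0.2965, 0.0099]
tool_rot: [-3.141, 0.0, -0.002]
contact_force: [-0.3, 0.4, -0.9]
opening: 0.0311
grip_force: 25.0
```

Request:
send_rows:
  rows:
    - [2.5,[0,0,0],0]
    - [3.8,[0,0,0],0]
    - [4.6,[0,0,0],0]
    - [5.0,[0,0,0],0]
    - [5.0,[0,0,0],0]
    - [5.0,[0,0,-2],0]
    - [5.0,[0,0,-5],0]
    - [5.0,[0,0,-6],0]
    - [5.0,[0,0,-6],0]
    - [5.0,[0,0,0],0]

```text
t: 14.85
tool_pos: [0.498, 0.2979, 0.2088]
tool_rot: [-3.135, 0.0, -0.022]
contact_force: [-0.4, 0.0, 0.2]
opening: 0.05
grip_force: 0.0
```

Request:
send_rows:
  rows:
    - [5,[2,6,0],0]
    - [5,[2,6,0],0]
    - [5,[2,6,0],0]
    - [5,[2,6,0],0]
    - [5,[0,6,0],0]
    - [5,[0,6,0],0]
    - [5,[0,6,0],0]
    - [5,[0,0,0],0]
    - [5,[0,0,0],0]
    - [5,[0,0,0],0]

```text
t: 16.1
tool_pos: [0.5733, -0.1195, 0.1992]
tool_rot: [-3.141, -0.003, 0.0]
contact_force: [-0.5, 0.5, 0.2]
opening: 0.0499
grip_force: 0.0
```

```bash
python3 - <<'E'
from m import *
a=ctrl.get_image("top");b=ctrl.get_image("side")
print(nozzle([a,b],[.503,.162],.004,.038),nozzle([a,b],[.493,.296],.004,.06))
cv2.imwrite("pics/t4.png",cv2.resize(np.hstack([a["frame"][120:260,140:360],b["frame"][120:260,240:460]])[...,::-1],None,fx=1.8,fy=1.8))
E
```

```text
(array([0.5034, 0.1609]), [171, 178], [np.float64(0.0469), np.float64(0.0431)], 2.28) (array([0.4934, 0.2948]), [176, 218], [np.float64(0.0673), np.float64(0.0647)], 1.89)
```

View pics/t4.png

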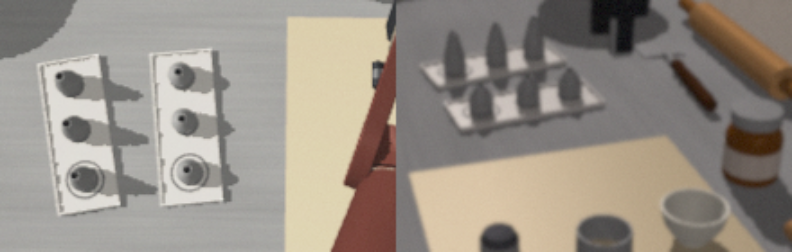

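Both nozzles stand upright in their circles, at left-image (85,180) and (189,172), within about 2 mm of the middles. The arm is clear.

```bash
python3 -c "
from station import ctrl
print(ctrl.finish_job())"
```

```text
the job is handed in; nothing more can be done
None
```

I put both nozzles back upright in the empty circles of their own rows, each measured within about 2 mm of the middle, and handed the job in at about 16 s; no verdict came back.

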